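# Reset the thermal breaker under a snap-tab cover

## Robot

A 6-joint arm with a two-finger parallel gripper is mounted at the origin on a cart in front of the work surface, level with it; the furniture and walls round the work are solid. World frame = base frame: x ahead of the robot, y to its left, z up, the work surface at z = 0. Lengths are in mm, angles in rad, forces in N, time in s.
With the tool pointing down it reaches from about 325 to 850 mm from the base axis. Payload 15.5 kg.
Tool frame: the origin (TCP) lies at the very end of the fingers, on their centre line; the grasp point (between the pads) lies 19 mm behind it; z points along the fingers, y is the line along which they close (so a half turn about z gives the same grasp; the last joint's range is limited). The gripper opens to 91 mm and grips with 3 to 60 N. Pads are 32 mm wide; open, the fingers measure 118 mm over their backs; the gripper's body (76 mm by 178 mm) begins 60 mm behind the grasp point.
Start: joints at [-0.096, 0.494, 1.345, -0, 1.302, -0.096], TCP at [625.001, 0.003, 213.915] pointing down, gripper open.
Joint ranges: [-2.91, 2.91], [-0.82, 2.16], [0.22, 2.67], [-1.22, 4.37], [0.12, 2.79], [-3.08, 3.08]. Speed limits (rad/s): [1.89, 1.89, 2.57, 3.01, 3.01, 3.01].

## Interface

Orientations are given as a 3x3 rotation matrix whose columns are the frame's x, y, z axes.
In Python, from rig import robot gives the robot as it stands.
- The arm moves only by the shell command python3 -m pendant 'ROWS' [OPENING]. ROWS is a JSON object of lists of equal length, an entry for each row: "travel": the shift along the tool's x, y, z in m, a list of three; "rotation": the turn, a rotation vector about the tool's x, y, z in rad, a list of three. In form: {"travel": [[x, y, z], ...], "rotation": [[rx, ry, rz], ...]}. A call has 1 to 10 rows; each row shifts and turns the commanded pose from where the row before left it, along the tool's axes as they then stand; what a row does not reach is not made up. A row lasts 1/12 s, in which the tool goes at most 41.7 mm and 7.16 degrees, less where a joint would pass 70% of its speed; a pose out of reach is approached as far as the arm can. A call with a gripper value outside its range is refused whole. OPENING is the closure, from 0 (fully open) to 1 (shut), set as the call begins (- or left out, the last holds). The fingers move at their own pace and stop on an object; the grip force is fixed at half the most. Time passes only in rows, so rows that do not move let the fingers close. It gives the time, the measured TCP pose, the force, the opening and the grip force at its end, in the units of the state.
- robot.state(): the state, without advancing time (a new reading comes with each control period).
- robot.capture(name): name is "scene" or "side" or "wrist"; returns a dict with "frame" (480x640x3 uint8, red, green, blue), "fovy" (degrees; the focal length in pixels is half the picture's height over the tangent of half this angle, whatever the lens; pixels are square), "cx", "cy" (the principal point, pixels), "dist_coeffs" ([k1, k2, p1, p2, k3] as OpenCV has them; the pictures are not rectified), "rvec" (rotation vector, rad) and "tvec" (3), from world to camera coordinates, as OpenCV has them. Camera axes: x right, y down, z forward; pixel columns grow to the right and rows downward; lengths in mm; the calibration is good to about 2 mm. A picture is of the moment at which its call begins. There is no depth.
- robot.job_done(): hands the job in; it is judged then, once.
Trained networks look in the newest picture that a camera, given by its name, has taken for a name from the list of things; names that differ only in an ending like _2 or _b are one class to them, and where a whole thing is asked for, a point or a joint stands for the part that bears it (a point fixed in the world has none). Each returns a list of dicts, best first, with "conf" (0 to 1); they miss things now and then, are a little off and sometimes report something else, mostly with a low value. They report only what shows in the picture. A call takes as long as a camera call.
- robot.outline_of(camera, name): "pixels" (480x640 bool, what is visible of it).
- robot.tip_of(camera, name): "at" ([x, y, z] in mm, in world coordinates, good to about 4 mm: a listed point, or the origin of a listed thing).
The state is a dict: "time_s": time; "joint_positions": joint angles; "dq": joint speeds; "joint_efforts": joint torques, N m; "tcp_pos": TCP position; "eef_rot": TCP orientation; "wrist_force": force on the tool from outside, world axes, zero at the start; "torque": the same for the moment, N m; "width": opening from 0.0 (shut) to 1.0 (fully open); "gripper_force": force on a finger pad.
Only numpy, scipy, OpenCV 4.12 (cv2) and the standard library are available. Lean on these libraries where they do the work, as an engineer would, in place of code of your own. Each camera call takes 0.05 s, during which the arm holds its last target. There are 200 camera calls.

## Task

The thermal breaker in the small grey box that feeds the press has tripped. Take the cover off without cracking its snap tab or wrenching the cover against the box: squeeze the tab gently towards the thumb rib, just far enough to free its hook, swing that end up and draw the cover out of the slots at the other end. Lay the cover down flat on the bare bench, right way up, then push the breaker's round button fully in; leave the other things where they lie.

Things in the scene. Friction and masses are not known exactly. Their poses are not given: they have to be found in the camera images.
- breaker_box: Grey plastic box screwed to the bench (fixed), 128 x 84 mm, screw ears on the long sides out to y = +-57 mm; 4 mm walls, rim 46 mm high. Origin: middle of its underside on the bench; z up; -x is the latch end, towards the robot give or take its yaw. The +x end (x = 50 to 64 mm) is a solid piece 58 mm high; two black cable glands stick out beyond it to x = 77 mm.
- cover: Loose grey cover of the box, 65 to 100 g, plate 84 mm wide, 3 mm thick, x = -64 to 49.5 mm. Origin: middle of the plate's underside; axes as the box's while on, resting on the rim 46 mm above the box's origin with play of 0.5 mm to +x, about 1 mm to -x. Two side skirts reach 16 mm down: laid flat, its origin is 16 mm up. On top, 16 mm tall: the snap tab's pad at the -x end and a fixed thumb rib.
- tab: Springy snap tab of the cover, 26 mm wide. Origin: middle of the outer (-x) face of its pad, at cover x = -54.5, y = 0, z = 11 mm. Squeezed inward (+x, towards the rib) it resists with 1 N, then 2 N per mm more; it lets go of the catch after 2 to 4.5 mm (5 to 10 N), which differs from box to box and is not measured. Over 16 N it cracks; no stop comes before: close in small steps.
- cover_pinch (a point): Middle of the pinch on the cover: halfway between the outer face of the tab's pad and the far (+x) face of the thumb rib, which are 34.5 mm apart along the cover's x, and 8 mm above the plate's top. At cover x = -37.25, y = 0, z = 11 mm. The rib is 30 mm wide and spans x = -24 to -20 mm.
- cover_latch_edge (a point): Point on the cover's underside at its latch end, middle of its width (cover x = -64, z = 0 mm). The tab's hook sits 9.5 to 13.5 mm below this level, under a catch ledge inside the box, 0.5 mm below it; freed, this end must rise 8 mm for the hook to pass the catch. Lifted too early it just pulls on the catch: ease off, squeeze more, try again.
- pivot_line (a point): On the fixed box: middle of the line, along box y, about which the cover swings up (box x = 57, y = 0, z = 46 mm). Two tongues of the cover, 14 x 3 mm, end here, 7 mm deep in slots of the box's +x end that are 16 mm wide, 46 to 51.5 mm high and open towards -x; they allow about 18 degrees. Draw the cover out towards -x by more than 7 mm.
- button_face (a point): On the fixed box: centre of the tripped breaker button's top face before it is pressed (box x = 6, y = -19, z = 43.5 mm; it does not move with the button). The white button is 13 mm across and stands 7 mm proud in a steel bezel on a black breaker body 24 mm wide. Clear from above once the cover is off.
- reset_button (a joint): Travel of the breaker's button, m: 0 tripped (out), 0.006 fully in. It moves straight down against about 4 N and stays where it is left.
- terminal_tin: Bystander: open round tin, 67 mm across, 22 mm high; origin middle of its underside.
- flush_cutters: Bystander: flush cutters lying flat, 51 x 110 x 13 mm; origin middle of underside.
- tape_roll: Bystander: roll of tape lying flat, 62 mm across, 18 mm high; origin middle of underside.
- small_screwdriver: Bystander: screwdriver lying flat, 25 x 152 x 28 mm, long along its y; origin middle of underside. Between the box and these four things there is bare bench to the robot's right (-y) of the box, from about x = 0.45 to 0.62 m and y = -0.20 to -0.05 m.

How it is judged (in metres and radians):
On the way, in this order (a step that is already met when the one before it is completed fails the run):
1. the tab is flexed in and the latch end of the cover has been swung up at least 12 mm, past its catch, in the fingers (z of cover_latch_edge in the frame of breaker_box above 0.058 m and contact force between the fingers and cover above 0.3 N), for 0.1 s.
2. the cover is set down on the bare bench by the fingers, not dropped: right way up, its origin below 19 mm, tilt below 0.1 rad, still held (height (world z) of cover below 0.019 m and angle between cover's own z axis and vertical below 0.1 rad and contact force between the fingers and cover above 0.3 N), for 0.1 s.
3. the breaker button is pushed in at least 5 mm (value of joint reset_button above 0.005 m), for 0.1 s.
At the end, for the whole second after the job is handed in: The breaker button is in by at least 5 of its 6 mm; the cover lies at rest flat on the bench, right way up (tilt under 0.1 rad, its origin less than 19 mm up) (value of joint reset_button above 0.005 m and height (world z) of cover below 0.019 m and angle between cover's own z axis and vertical below 0.1 rad and linear speed of cover below 0.01 m/s); the robot touches nothing.
It fails at once if the fingers press on the tab with more than 16 N and crack it (contact force between the fingers and tab above 16 N).
It fails at once if the cover or its hook is wrenched or pushed against the box with more than 18 N (contact force between cover and breaker_box above 18 N).
It fails at once if the tin, the cutters, the tape roll or the screwdriver is moved more than 15 mm (distance of any of terminal_tin, flush_cutters, tape_roll, small_screwdriver from where it was at the start of the episode above 0.015 m).
It also fails if it takes over 58 s, if anything falls off the work surface, if the arm or the gripper's body presses on something with over 40 N, if the wrist force passes 120 N, or if a joint passes its speed limit or range.

## Working session

There is one attempt and no reset: what is moved stays moved. The work goes in short steps, Python scripts to look and compute and a shell command to move; the robot and the scene stay as the last step left them, time stands still between calls to the robot, and variables do not carry over. Pictures are saved under pics/ and viewed, at most 10 in all, crops included, and the job is handed in when it is done.

```bash
mkdir -p pics; ls; python3 - <<'E'
from rig import robot
import cv2,numpy as np
s=robot.state(); print({k:np.round(v,3).tolist() for k,v in s.items()})
for c in ["scene","side","wrist"]:
    d=robot.capture(c); cv2.imwrite(f"pics/{c}0.png",d["frame"][:,:,::-1])
    print(c,d["fovy"],np.round(d["tvec"],0).tolist())
    for n in ["breaker_box","cover","tab","cover_pinch","cover_latch_edge","pivot_line","button_face","terminal_tin","flush_cutters","tape_roll","small_screwdriver"]:
        print(n,[(np.round(r["at"],1).tolist(),round(float(r["conf"]),2)) for r in robot.tip_of(c,n)[:2]])
a=[cv2.imread(f"pics/{c}0.png") for c in ["scene","side","wrist"]]
cv2.imwrite("pics/all0.png",cv2.resize(np.vstack([np.hstack(a[:2]),np.hstack([a[2],a[2]*0])]),(800,600)))
E
```

```text
pics
{'time_s': 0.0, 'joint_positions': [-0.096, 0.494, 1.346, -0.0, 1.303, -0.096], 'dq': [-0.001, -0.0, 0.001, -0.0, -0.001, 0.0], 'joint_efforts': [-0.001, -87.881, -38.186, 0.071, 0.053, -0.0], 'tcp_pos': [624.591, 0.017, 213.342], 'eef_rot': [[0.0, 1.0, -0.001], [1.0, -0.0, 0.0], [0.0, -0.001, -1.0]], 'wrist_force': [-0.445, -0.321, -0.398], 'torque': [-0.012, 0.061, 0.005], 'gripper_force': 0.0, 'width': 1.0}
scene 44.80548157227658 [-426.0, 272.0, 657.0]
breaker_box [([565.1, 101.9, -1.5], 0.94)]
cover [([573.0, 100.6, 48.4], 0.96), ([565.6, 103.7, -0.6], 0.35)]
tab [([519.1, 116.4, 57.7], 0.67)]
cover_pinch []
cover_latch_edge [([508.0, 120.2, 48.2], 0.57)]
pivot_line [([629.3, 85.3, 45.9], 0.65), ([564.1, 104.0, 0.1], 0.16)]
button_face [([568.6, 81.3, 47.8], 0.95), ([684.7, -131.9, -3.0], 0.64)]
terminal_tin [([361.8, -84.3, 1.5], 0.96), ([595.9, -244.6, 0.2], 0.61)]
flush_cutters [([682.0, -134.7, -3.2], 0.69)]
tape_roll [([392.7, -197.0, -1.2], 0.84)]
small_screwdriver [([595.6, -241.2, 2.7], 0.94)]
side 55.721835015776406 [-550.0, 105.0, 805.0]
breaker_box [([570.5, 102.
[... 260 characters left out ...]
]
terminal_tin [([366.8, -85.8, -2.6], 0.79), ([519.4, 119.7, 57.7], 0.31)]
flush_cutters [([688.2, -134.5, 0.7], 0.72)]
tape_roll [([393.3, -197.0, -0.9], 0.7)]
small_screwdriver [([590.9, -245.8, -2.3], 0.91)]
wrist 60.00261845516642 [-625.0, -31.0, 394.0]
breaker_box []
cover [([573.6, 103.5, 45.3], 0.93)]
tab [([520.5, 117.5, 53.7], 0.94)]
cover_pinch [([533.9, 110.6, 55.8], 0.56)]
cover_latch_edge [([508.4, 118.5, 47.2], 0.87), ([361.7, -86.0, 1.2], 0.6)]
pivot_line [([510.3, 117.3, 47.7], 0.38)]
button_face []
terminal_tin [([366.2, -81.5, 1.3], 0.95)]
flush_cutters [([687.5, -135.2, -0.7], 0.64)]
tape_roll [([508.1, 117.0, 48.0], 0.25)]
small_screwdriver [([595.4, -246.3, -2.5], 0.6)]
```

View pics/all0.png

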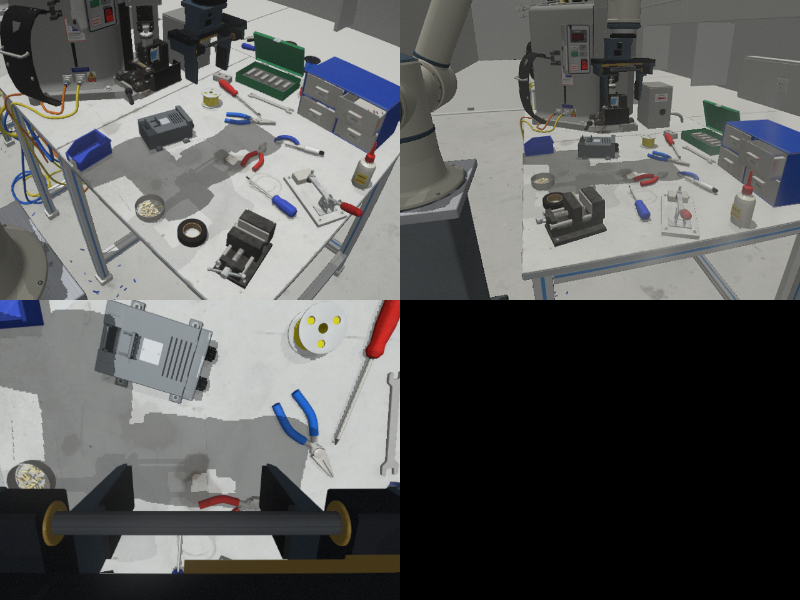

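The picture shows the box at wrist (160,350) in the composite with its latch end to the left. The cutters, at about (230,500), lie beyond the bare patch. Next I'll fit the box pose and work out the approach.

```bash
cat > h.py <<'E'
from rig import robot
import numpy as np, cv2
from scipy.spatial.transform import Rotation as R
from scipy.optimize import least_squares
BP={"breaker_box":(0,0,0),"cover":(0,0,46),"tab":(-54.5,0,57),"cover_pinch":(-37.25,0,57),"cover_latch_edge":(-64,0,46),"pivot_line":(57,0,46),"button_face":(6,-19,43.5)}
def fit(obs):  # obs: (name, xyz, conf); returns x,y,yaw
    def f(p):
        c,s=np.cos(p[2]),np.sin(p[2]); r=[]
        for n,a,w in obs:
            b=BP[n]; r+=[w*(p[0]+c*b[0]-s*b[1]-a[0]),w*(p[1]+s*b[0]+c*b[1]-a[1])]
        return r
    o=least_squares(f,[568,102,-.29],loss="soft_l1",f_scale=3)
    return o.x,np.round(o.fun,1)
def box2w(p,b):
    c,s=np.cos(p[2]),np.sin(p[2]); return np.array([p[0]+c*b[0]-s*b[1],p[1]+s*b[0]+c*b[1],b[2]])
def toolR(yaw,pitch=0): # tool down, y along box x
    return R.from_euler("z",yaw)*R.from_euler("y",pitch)*R.from_matrix([[0,1,0],[1,0,0],[0,0,-1]])
def delta(pos,Rt,frm=None):
    s=robot.state(); p0,R0=(np.array(s["tcp_pos"]),R.from_matrix(s["eef_rot"])) if frm is None else frm
    d=R0.inv()
    print("travel mm",np.round(d.apply(pos-p0),1),"rot",np.round((d*Rt).as_rotvec(),4))
def show():
    s=robot.state(); print(round(s["time_s"],2),np.round(s["tcp_pos"],1),"F",np.round(s["wrist_force"],1),"w",round(s["width"]*91,2),"g",s["gripper_force"])
E
python3 - <<'E'
from h import *
o=[("breaker_box",(565.1,101.9),.9),("cover",(573,100.6),.9),("tab",(519.1,116.4),.7),("cover_latch_edge",(508,120.2),.6),("pivot_line",(629.3,85.3),.6),("button_face",(568.6,81.3),.9),
("breaker_box",(570.5,102.1),.8),("cover",(571.1,99.5),.9),("cover_pinch",(534.9,112.6),.6),("cover_latch_edge",(510.5,117.4),.7),("pivot_line",(624.7,80.2),.7),("button_face",(577.7,82.8),.6),
("cover",(573.6,103.5),.9),("tab",(520.5,117.5),.9),("cover_pinch",(533.9,110.6),.6),("cover_latch_edge",(508.4,118.5),.9)]
p,r=fit(o);print(p,r)
t=box2w(p,(-37.25,0,125));print(t);delta(t,toolR(p[2]))
E
```

```text
[ 5.71059219e+02  1.01035691e+02 -2.91118234e-01] [ 5.4 -0.8 -1.7  0.4 -0.2  0.2  1.1 -0.5 -2.2 -0.4  2.5 -0.2  0.4 -0.9
 -0.   1.4  0.3 -0.5 -0.5  1.4  0.7  3.1 -3.8 -1.  -2.3 -2.2 -1.5 -0.7
  0.9  0.7  1.2  0.8]
[535.37656794 111.72731989 125.        ]
travel mm [111.7 -89.6  88.9] rot [-0.      0.      0.2911]
```

```bash
python3 -m pendant '{"travel":[[0.0186,-0.0149,0.0148],[0.0186,-0.0149,0.0148],[0.0186,-0.0149,0.0148],[0.0186,-0.0149,0.0148],[0.0186,-0.0149,0.0148],[0.0187,-0.0151,0.0149],[0,0,0],[0,0,0],[0,0,0],[0,0,0]],"rotation":[[0,0,0],[0,0,0],[0,0,0],[0,0,0],[0,0,0],[0,0,0],[0,0,0.097],[0,0,0.097],[0,0,0.097],[0,0,0]]}' 0.4
python3 - <<'E'
from h import *
show()
o=[]
d=robot.capture("wrist"); cv2.imwrite("pics/w1.png",d["frame"][:,:,::-1])
for n in ["cover","tab","cover_pinch","cover_latch_edge","pivot_line","button_face"]:
    for r in robot.tip_of("wrist",n)[:1]: o.append((n,np.round(r["at"],1),r["conf"])); print(o[-1])
p,r=fit(o);print(p,r)
t=box2w(p,(-37.25,0,75));print(t);delta(t,toolR(p[2]))
E
```

```text
time_s: 2.63
tcp_pos: [535.4, 111.9, 125.0]
eef_rot: [[0.291, 0.957, 0.0], [0.957, -0.291, 0.0], [0.0, 0.0, -1.0]]
wrist_force: [0.4, -1.0, -0.0]
width: 0.599
gripper_force: 0.0
2.63 [535.4 111.9 125. ] F [ 0.4 -1.  -0. ] w 54.48 g 0.0
('cover', array([574.8,  99.1,  45.6]), 0.85)
('tab', array([521.1, 118.6,  56.6]), 0.91)
('cover_pinch', array([535.7, 107. ,  56.5]), 0.77)
('cover_latch_edge', array([506.8, 120.1,  46.4]), 0.8)
('pivot_line', array([628.1,  84.1,  42.8]), 0.83)
('button_face', array([508.6, 113.3,  48.4]), 0.51)
[ 5.71925513e+02  1.00880476e+02 -2.99735238e-01] [ -2.4   1.5  -1.1  -1.5   0.5   3.8   3.2  -0.3  -1.4  -0.   32.4 -16.5]
[536.33631581 111.87918133  75.        ]
travel mm [ 0.5  0.8 50.1] rot [ 0.   -0.    0.01]
```

View pics/w1.png

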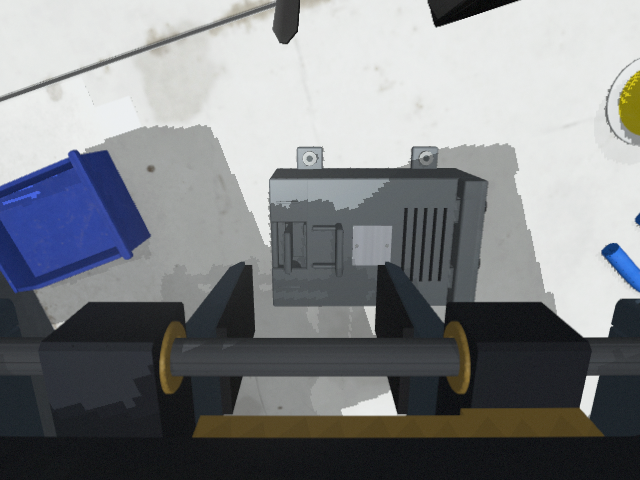

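The tab is at (290,248) and the rib at (340,250), between the fingertips, and the box edges are level with the image. I'll overlay the model to refine this.

```bash
cat >> h.py <<'E'
def overlay(d,p,pts,out,crop,z):
    K=np.array([[240/np.tan(np.radians(d["fovy"]/2)),0,d["cx"]],[0,240/np.tan(np.radians(d["fovy"]/2)),d["cy"]],[0,0,1]])
    w=np.array([box2w(p,b) if len(b)==3 else np.array(b[:3],float) for b in pts])
    u=cv2.projectPoints(w,np.array(d["rvec"],float),np.array(d["tvec"],float),K,np.array(d["dist_coeffs"],float))[0][:,0]
    x0,y0,x1,y1=crop; im=cv2.resize(d["frame"][y0:y1,x0:x1,::-1],None,fx=z,fy=z,interpolation=cv2.INTER_CUBIC)
    im=cv2.convertScaleAbs(im,alpha=1.5,beta=20)
    for q in u: cv2.drawMarker(im,tuple(int(v) for v in (q-[x0-.5,y0-.5])*z),(0,0,255),cv2.MARKER_TILTED_CROSS,9,1)
    cv2.imwrite(out,im); return u
E
python3 - <<'E'
from h import *
d=robot.capture("wrist")
p=[571.5,101,-.291]
pts=[(-64,42,49),(-64,-42,49),(49.5,42,49),(64,42,58),(64,-42,58),(-54.5,13,65),(-54.5,-13,65),(-24,15,65),(-24,-15,65),(-20,15,65),(-20,-15,65),(50,42,58),(-20,15,49)]
s=robot.state(); t=s["tcp_pos"]
print(np.round(overlay(d,p,pts,"pics/o1.png",(235,140,500,325),3),1).tolist())
E
```

```text
[[271.3, 179.8], [274.9, 307.3], [460.5, 180.0], [490.7, 182.5], [474.8, 313.8], [286.3, 233.7], [287.1, 275.4], [338.7, 230.5], [337.9, 278.5], [345.6, 230.5], [344.5, 278.5], [466.6, 182.5], [343.8, 223.4]]
```

View pics/o1.png

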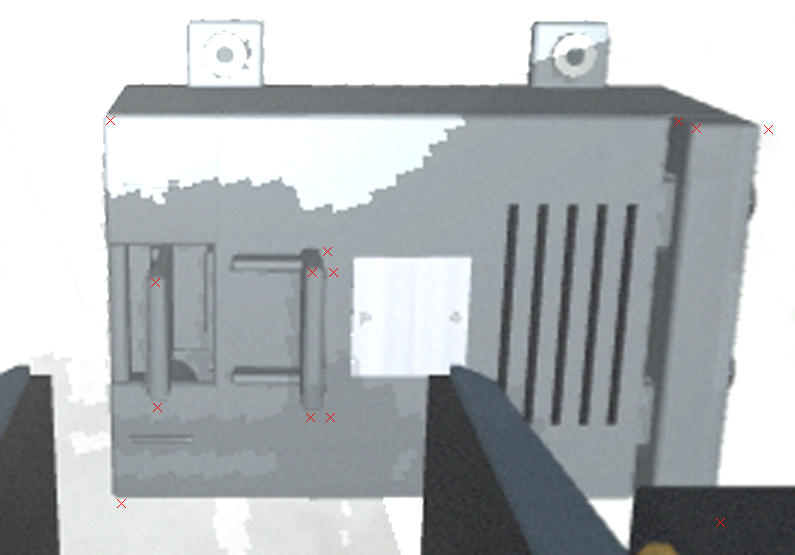

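The markers sit about 1.5 mm too far towards +x and 1 mm too low. I'll check the calibration bias against the visible fingertips, whose inner edges are at px (252,265) and (377,265).

```bash
python3 - <<'E'
from h import *
d=robot.capture("wrist"); s=robot.state()
f=240/np.tan(np.radians(d["fovy"]/2));K=np.array([[f,0,d["cx"]],[0,f,d["cy"]],[0,0,1]])
T=np.array(s["tcp_pos"]);Rm=np.array(s["eef_rot"]);h=s["width"]*45.5
P=[T+Rm@np.array(v) for v in [(16,-h,0),(16,h,0),(-16,-h,0),(-16,h,0),(0,0,0),(16,-h,-19),(16,h,-19)]]
print(np.round(cv2.projectPoints(np.array(P),d["rvec"],d["tvec"],K,d["dist_coeffs"])[0][:,0],1).tolist())
Rc=cv2.Rodrigues(np.array(d["rvec"]))[0];print("cam",-Rc.T@d["tvec"],Rc[2])
E
```

```text
[[253.7, 265.7], [377.3, 265.7], [256.6, 330.5], [374.3, 330.5], [315.5, 298.9], [247.0, 282.6], [384.1, 282.6]]
cam [558.31052733 189.36908892 297.08298576] [-0.08143287 -0.27010517 -0.95938099]
```

```bash
python3 -m pendant '{"travel":[[0.0006,-0.0004,0.018],[0,0,0.018],[0,0,0.018],[0,0,0.012],[0,0,0.006],[0,0,0]],"rotation":[[0,0,0],[0,0,0],[0,0,0],[0,0,0],[0,0,0],[0,0,0]]}' 0.54
python3 - <<'E'
from h import *
show()
d=robot.capture("wrist"); cv2.imwrite("pics/w2.png",cv2.resize(d["frame"][180:360,200:440,::-1],None,fx=3,fy=3,interpolation=cv2.INTER_CUBIC))
E
```

```text
time_s: 3.58
tcp_pos: [534.5, 112.3, 52.0]
eef_rot: [[0.287, 0.958, -0.002], [0.958, -0.287, -0.0], [-0.001, -0.002, -1.0]]
wrist_force: [-0.2, 0.4, 0.2]
width: 0.461
gripper_force: 0.0
3.58 [534.5 112.3  52. ] F [-0.2  0.4  0.2] w 41.96 g 0.0
```

View pics/w2.png

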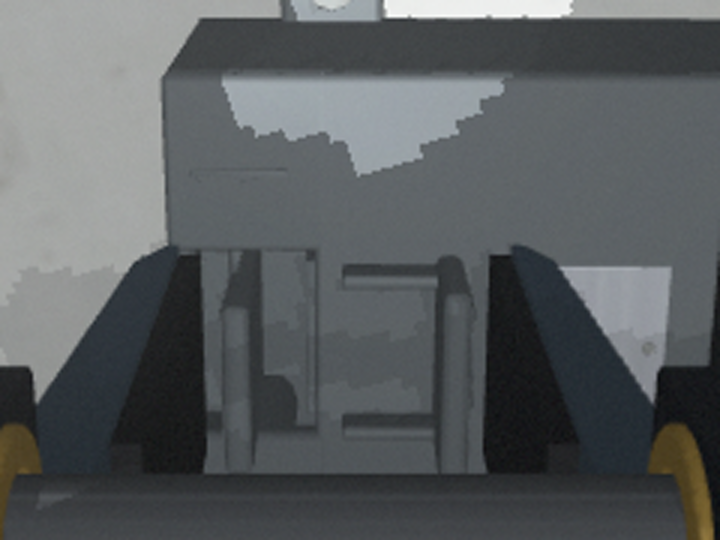

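The fingertips' inner edges are at crop columns 205 and 485, with the tab at 222 and the rib at 470. The gaps are even, so I'll close in small steps, shifting +y by half of each closing step.

```bash
Z='"rotation":[[0,0,0],[0,0,0],[0,0,0]]'
python3 -m pendant '{"travel":[[0,0,0],[0,0,0],[0,0,0]],"rotation":[[0,0,0],[0,0,0],[0,0,0]]}' 0.61 | grep -v eef
python3 -m pendant '{"travel":[[0,0,0],[0,0,0],[0,0,0]],"rotation":[[0,0,0],[0,0,0],[0,0,0]]}' 0.62 | grep -v eef
python3 -m pendant '{"travel":[[0,0,0],[0,0,0],[0,0,0]],"rotation":[[0,0,0],[0,0,0],[0,0,0]]}' 0.63 | grep -v eef
```

```text
time_s: 3.88
tcp_pos: [535.6, 112.4, 53.8]
wrist_force: [-0.8, -0.3, -1.7]
width: 0.388
gripper_force: 0.0
time_s: 4.13
tcp_pos: [535.2, 112.4, 53.2]
wrist_force: [-1.4, 0.4, 1.1]
width: 0.381
gripper_force: 0.5
time_s: 4.38
tcp_pos: [535.4, 112.4, 53.2]
wrist_force: [0.4, -1.4, 3.0]
width: 0.37
gripper_force: 2.4
```

```bash
python3 -m pendant '{"travel":[[0,0.0005,0],[0,0,0],[0,0,0]],"rotation":[[0,0,0],[0,0,0],[0,0,0]]}' 0.64 | grep -v eef
python3 -m pendant '{"travel":[[0,0.0005,0],[0,0,0],[0,0,0]],"rotation":[[0,0,0],[0,0,0],[0,0,0]]}' 0.65 | grep -v eef
python3 -m pendant '{"travel":[[0,0.0005,0],[0,0,0],[0,0,0]],"rotation":[[0,0,0],[0,0,0],[0,0,0]]}' 0.66 | grep -v eef
```

```text
time_s: 4.63
tcp_pos: [535.8, 112.2, 53.1]
wrist_force: [-0.7, -0.7, 5.1]
width: 0.363
gripper_force: 3.9
time_s: 4.88
tcp_pos: [536.2, 112.1, 53.1]
wrist_force: [-0.2, 0.7, 5.6]
width: 0.348
gripper_force: 5.5
time_s: 5.13
tcp_pos: [536.6, 112.0, 53.1]
wrist_force: [-1.2, 0.8, 5.2]
width: 0.337
gripper_force: 7.0
```

```bash
python3 -m pendant '{"travel":[[0,0.0005,-0.0002],[0,0,0],[0,0,0]],"rotation":[[0,0,0],[0,0,0],[0,0,0]]}' 0.67 | grep -v eef
python3 -m pendant '{"travel":[[0,0.0005,-0.0002],[0,0,0],[0,0,0]],"rotation":[[0,0,0],[0,0,0],[0,0,0]]}' 0.68 | grep -v eef
python3 - <<'E'
from h import *
# rows for swing: tool pose rel. pivot; total pitch th in n equal rows (constant twist)
r=np.array([-37.25+0-57,0,53-46.]);th=0.14;n=14
R0=toolR(0); Rs=R.from_euler("y",th/n)
d=R0.inv().apply(Rs.apply(r)-r); print("per row",np.round(d*1e3,2),(R0.inv()*Rs*R0).as_rotvec().round(4))
E
```

```text
time_s: 5.38
tcp_pos: [537.2, 111.8, 53.1]
wrist_force: [0.0, 1.1, 0.5]
width: 0.333
gripper_force: 9.7
time_s: 5.63
tcp_pos: [537.5, 111.7, 53.3]
wrist_force: [0.6, -0.1, -0.6]
width: 0.32
gripper_force: 11.2
per row [   0.     74.71 -942.13] [0.01 0.   0.  ]
```

```bash
python3 -m pendant '{"travel":[[0,0.0001,-0.0009],[0,0.0001,-0.0009],[0,0,0]],"rotation":[[0.01,0,0],[0.01,0,0],[0,0,0]]}' | grep -v eef
python3 -m pendant '{"travel":[[0,0.0001,-0.00094],[0,0.0001,-0.00094],[0,0,0]],"rotation":[[0.01,0,0],[0.01,0,0],[0,0,0]]}' | grep -v eef
```

```text
time_s: 5.88
tcp_pos: [537.9, 111.6, 55.4]
wrist_force: [-1.4, 1.4, -0.3]
width: 0.321
gripper_force: 10.8
time_s: 6.13
tcp_pos: [538.1, 111.5, 57.2]
wrist_force: [-2.3, 0.8, 0.1]
width: 0.32
gripper_force: 10.3
```

```bash
python3 -m pendant '{"travel":[[0,-0.0002,-0.00094],[0,-0.0001,-0.00094],[0,0,-0.00094],[0,0,-0.00094],[0,0,0]],"rotation":[[0.01,0,0],[0.01,0,0],[0.01,0,0],[0.01,0,0],[0,0,0]]}' | grep -v eef
python3 -m pendant '{"travel":[[0,0,-0.00094],[0,0,-0.00094],[0,0,-0.00094],[0,0,-0.00094],[0,0,-0.00094],[0,0,-0.00094],[0,0,-0.00094],[0,0,0],[0,0,0]],"rotation":[[0.01,0,0],[0.01,0,0],[0.01,0,0],[0.01,0,0],[0.01,0,0],[0.01,0,0],[0.01,0,0],[0,0,0],[0,0,0]]}' 
python3 - <<'E'
from h import *
d=robot.capture("side"); e=robot.capture("wrist"); print([(n,np.round(r["at"],1),r["conf"]) for n,c in [("cover_latch_edge","wrist"),("cover","wrist"),("cover","side")] for r in robot.tip_of(c,n)[:1]])
cv2.imwrite("pics/s3.png",np.hstack([cv2.resize(d["frame"][190:280,270:380,::-1],(489,400)),cv2.resize(e["frame"][180:,150:450,::-1],(300,300))[:400].repeat(1,0) if 0 else cv2.resize(e["frame"][160:400,160:346,::-1],(310,400))]))
E
```

```text
time_s: 6.55
tcp_pos: [538.3, 111.5, 61.0]
wrist_force: [-1.3, -0.3, -1.2]
width: 0.321
gripper_force: 11.1
time_s: 7.3
tcp_pos: [538.8, 111.3, 67.4]
eef_rot: [[0.287, 0.947, -0.143], [0.958, -0.284, 0.043], [0.0, -0.149, -0.989]]
wrist_force: [-0.4, 0.3, -2.2]
width: 0.319
gripper_force: 11.3
[('cover', array([574. , 101.4,  57.4]), 0.89), ('cover', array([570.2, 103. ,  53.6]), 0.87)]
```

View pics/s3.png

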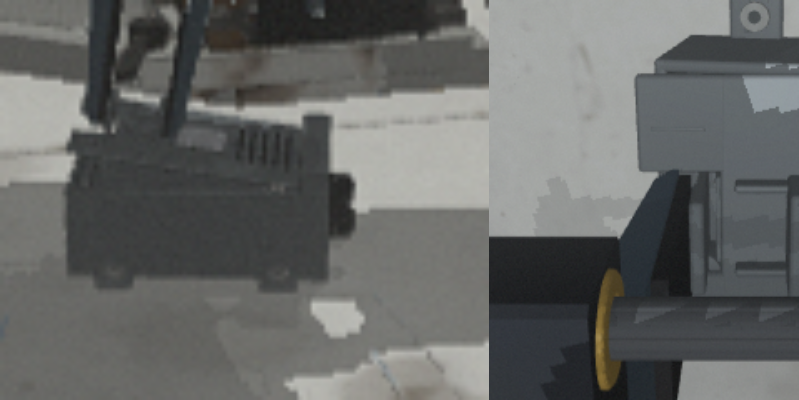

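The latch end is up about 18 mm in the fingers: the side crop shows the left end raised. Now I'll draw the cover out along -y of the tool.

```bash
python3 -m pendant '{"travel":[[0,-0.001,0],[0,-0.001,0],[0,-0.001,0],[0,-0.001,0]],"rotation":[[0,0,0],[0,0,0],[0,0,0],[0,0,0]]}' |grep -v eef
python3 -m pendant '{"travel":[[0,-0.0015,0],[0,-0.0015,0],[0,-0.0015,0],[0,-0.0015,0],[0,-0.002,0],[0,-0.002,0],[0,-0.002,0],[0,-0.002,0],[0,0,0]],"rotation":[[0,0,0],[0,0,0],[0,0,0],[0,0,0],[0,0,0],[0,0,0],[0,0,0],[0,0,0],[0,0,0]]}'
```

```text
time_s: 7.88
tcp_pos: [534.7, 112.6, 68.0]
wrist_force: [-1.1, -0.0, -0.7]
width: 0.321
gripper_force: 11.3
time_s: 8.63
tcp_pos: [521.1, 116.6, 70.2]
eef_rot: [[0.287, 0.947, -0.143], [0.958, -0.284, 0.043], [-0.0, -0.15, -0.989]]
wrist_force: [0.6, 0.1, -1.2]
width: 0.322
gripper_force: 11.3
```

```bash
python3 -m pendant '{"travel":[[0,-0.0003,-0.002],[0,-0.0006,-0.004],[0,-0.0009,-0.006],[0,-0.0015,-0.0099],[0,-0.0015,-0.0099],[0,-0.0015,-0.0099],[0,-0.0015,-0.0099],[0,-0.0015,-0.0099],[0,-0.0009,-0.006],[0,0,0]],"rotation":[[0,0,0],[0,0,0],[0,0,0],[0,0,0],[0,0,0],[0,0,0],[0,0,0],[0,0,0],[0,0,0],[0,0,0]]}'
python3 -m pendant '{"travel":[[0,0,0],[0,0,0],[0,0,0],[0,0,0],[0,0,0],[0,0,0],[0,0,0],[0,0,0],[0,0,0],[0,0,0]],"rotation":[[-0.05,0,0],[-0.05,0,0],[-0.05,0,0],[0,0,-0.06],[0,0,-0.06],[0,0,-0.06],[0,0,-0.06],[0,0,-0.05],[0,0,0],[0,0,0]]}'
python3 - <<'E'
from h import *
show()
# cover centre wanted at (535,-112), yaw 0 -> TCP at x-37
delta(np.array([498.,-112,robot.state()["tcp_pos"][2]]),toolR(0))
d=robot.capture("scene"); e=robot.capture("side")
for n in ["cover","cover_pinch","cover_latch_edge"]: print(n,[(np.round(r["at"],1).tolist(),r["conf"]) for c in("scene","side") for r in robot.tip_of(c,n)[:1]])
for n in ["small_screwdriver","flush_cutters"]:
    for r in robot.outline_of("scene",n)[:1]:
        f=240/np.tan(np.radians(d["fovy"]/2));K=np.array([[f,0,d["cx"]],[0,f,d["cy"]],[0,0,1]])
        v,u=np.nonzero(r["pixels"]);q=cv2.undistortPoints(np.stack([u,v],1).astype(float)[:,None],K,np.array(d["dist_coeffs"]))[:,0]
        Rc=cv2.Rodrigues(np.array(d["rvec"]))[0];C=-Rc.T@d["tvec"];r_=np.c_[q,np.ones(len(q))]@Rc;w=C+r_*((8-C[2])/r_[:,2])[:,None]
        print(n,r["conf"],w.min(0).round(),w.max(0).round())
E
```

```text
time_s: 9.47
tcp_pos: [522.3, 116.6, 139.9]
eef_rot: [[0.287, 0.948, -0.141], [0.958, -0.284, 0.043], [0.001, -0.147, -0.989]]
wrist_force: [0.7, -1.0, -1.0]
width: 0.319
gripper_force: 11.3
time_s: 10.3
tcp_pos: [521.4, 116.4, 138.1]
eef_rot: [[0.003, 1.0, -0.001], [1.0, -0.003, -0.0], [-0.0, -0.001, -1.0]]
wrist_force: [-0.2, 0.7, -0.9]
width: 0.322
gripper_force: 11.2
10.3 [521.4 116.4 138.1] F [-0.2  0.7 -0.9] w 29.28 g 11.215295791625977
travel mm [-228.5  -22.8    0. ] rot [-0.0006  0.0001 -0.0027]
cover [([558.2, 117.4, 133.7], 0.63), ([555.4, 116.6, 130.9], 0.77)]
cover_pinch [([518.1, 117.3, 144.3], 0.58), ([518.3, 118.3, 140.6], 0.89)]
cover_latch_edge [([489.8, 115.6, 133.3], 0.63), ([490.4, 115.2, 138.2], 0.91)]
small_screwdriver 0.87 [ 578. -319.    8.] [ 611. -172.    8.]
flush_cutters 0.68 [ 624. -169.    8.] [ 743. -112.    8.]
```

```bash
python3 -m pendant '{"travel":[[-0.012,-0.0013,0],[-0.024,-0.0025,0],[-0.03,-0.003,0],[-0.03,-0.003,0],[-0.03,-0.003,0],[-0.03,-0.003,0],[-0.03,-0.003,0],[-0.023,-0.0025,0],[-0.012,-0.0017,0],[0,0,0]],"rotation":[[0,0,0],[0,0,0],[0,0,0],[0,0,0],[0,0,0],[0,0,0],[0,0,0],[0,0,0],[0,0,0],[0,0,0]]}'
python3 -m pendant '{"travel":[[0,0,0.01],[0,0,0.018],[0,0,0.018],[0,0,0.018],[0,0,0.016],[0,0,0.012],[0,0,0.008],[0,0,0.004],[0,0,0.002],[0,0,0]],"rotation":[[0,0,0],[0,0,0],[0,0,0],[0,0,0],[0,0,0],[0,0,0],[0,0,0],[0,0,0],[0,0,0],[0,0,0]]}'
python3 - <<'E'
from h import *
d=robot.capture("side"); e=robot.capture("scene")
cv2.imwrite("pics/s4.png",np.hstack([cv2.resize(d["frame"][230:350,260:380,::-1],(400,400)),cv2.resize(e["frame"][150:390,200:440,::-1],(400,400))]))
for n in ["cover","cover_latch_edge"]: print(n,[(np.round(r["at"],1).tolist(),r["conf"]) for c in("scene","side") for r in robot.tip_of(c,n)[:1]])
E
```

```text
time_s: 11.63
tcp_pos: [498.0, -106.9, 138.4]
eef_rot: [[0.004, 1.0, 0.0], [1.0, -0.004, -0.0], [-0.0, 0.0, -1.0]]
wrist_force: [0.6, 0.4, 0.1]
width: 0.322
gripper_force: 11.2
time_s: 12.47
tcp_pos: [498.5, -104.3, 32.4]
eef_rot: [[0.001, 1.0, 0.0], [1.0, -0.001, 0.0], [0.0, 0.0, -1.0]]
wrist_force: [-0.9, -0.1, -1.0]
width: 0.322
gripper_force: 11.2
cover [([534.7, -107.2, 28.8], 0.65), ([531.2, -101.2, 25.2], 0.75)]
cover_latch_edge [([467.4, -102.7, 26.2], 0.94), ([469.8, -103.1, 28.8], 0.89)]
```

View pics/s4.png

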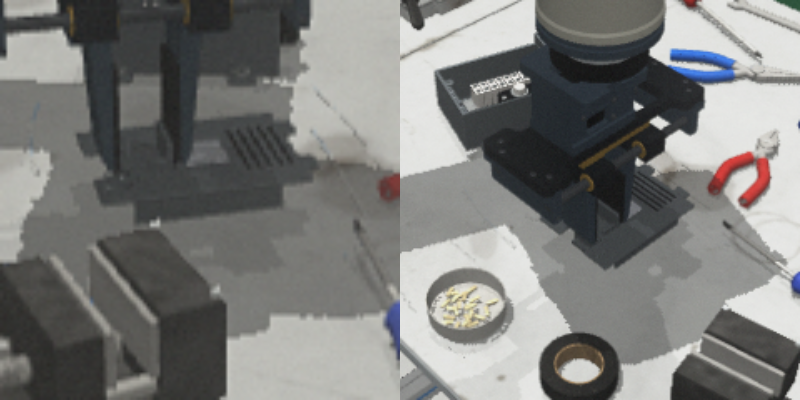

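The cover hangs level above bare bench, with the tin, tape and cutters well clear. I'll lower it the last few millimetres.

```bash
python3 -m pendant '{"travel":[[0,0,0.003],[0,0,0.003],[0,0,0.001],[0,0,0]],"rotation":[[0,0,0],[0,0,0],[0,0,0],[0,0,0]]}' | grep -v eef
python3 -m pendant '{"travel":[[0,0,0.001],[0,0,0.0005],[0,0,0]],"rotation":[[0,0,0],[0,0,0],[0,0,0]]}'|grep -v eef
python3 -m pendant '{"travel":[[0,0,0.0005],[0,0,0.0005],[0,0,0]],"rotation":[[0,0,0],[0,0,0],[0,0,0]]}' 
```

```text
time_s: 13.1
tcp_pos: [498.1, -104.4, 24.9]
wrist_force: [0.2, -0.3, -0.7]
width: 0.32
gripper_force: 11.2
time_s: 13.35
tcp_pos: [498.3, -104.5, 23.8]
wrist_force: [0.2, 0.5, -1.8]
width: 0.322
gripper_force: 11.2
time_s: 13.6
tcp_pos: [498.4, -104.5, 23.0]
eef_rot: [[0.001, 1.0, 0.0], [1.0, -0.001, -0.0], [-0.0, 0.0, -1.0]]
wrist_force: [-0.9, 0.0, 3.1]
width: 0.325
gripper_force: 10.8
```

```bash
python3 -m pendant '{"travel":[[0,0,0.0005],[0,0,0],[0,0,0]],"rotation":[[0,0,0],[0,0,0],[0,0,0]]}' |grep -v eef
python3 -m pendant '{"travel":[[0,-0.0006,0],[0,-0.0006,0],[0,-0.0006,0],[0,-0.0006,0]],"rotation":[[0,0,0],[0,0,0],[0,0,0],[0,0,0]]}' 0.61 |grep -v eef
python3 -m pendant '{"travel":[[0,0,0],[0,0,0],[0,0,0],[0,0,0]],"rotation":[[0,0,0],[0,0,0],[0,0,0],[0,0,0]]}' 0.5|grep -v eef
python3 -m pendant '{"travel":[[0,0,-0.005],[0,0,-0.01],[0,0,-0.02],[0,0,-0.03],[0,0,-0.03],[0,0,-0.02],[0,0,0]],"rotation":[[0,0,0],[0,0,0],[0,0,0],[0,0,0],[0,0,0],[0,0,0],[0,0,0]]}'
python3 - <<'E'
from h import *
d=robot.capture("scene");e=robot.capture("side");w=robot.capture("wrist"); o=[]
for n in ["cover","cover_latch_edge"]: print(n,[(np.round(r["at"],1).tolist(),r["conf"]) for c in("scene","side","wrist") for r in robot.tip_of(c,n)[:1]])
for n in ["breaker_box","button_face","pivot_line"]:
    for c in("scene","side"):
        for r in robot.tip_of(c,n)[:1]: print(n,c,np.round(r["at"],1),r["conf"])
p=np.array([570.9,101.9,-.291]); t=box2w(p,(6,-19,43.5)); print(t)
delta(np.array([t[0],t[1],115]),toolR(p[2]))
cv2.imwrite("pics/s5.png",cv2.resize(np.hstack([d["frame"],w["frame"]])[:,:,::-1],(800,300)))
E
```

```text
time_s: 13.85
tcp_pos: [498.4, -104.5, 22.7]
wrist_force: [-1.9, -0.1, 11.1]
width: 0.322
gripper_force: 10.2
time_s: 14.18
tcp_pos: [496.2, -104.6, 22.4]
wrist_force: [0.1, -0.4, 0.3]
width: 0.391
gripper_force: 0.3
time_s: 14.52
tcp_pos: [496.0, -104.5, 22.3]
wrist_force: [0.4, -0.1, 0.8]
width: 0.5
gripper_force: 0.0
time_s: 15.1
tcp_pos: [497.9, -105.1, 142.0]
eef_rot: [[0.001, 1.0, 0.006], [1.0, -0.001, -0.002], [-0.002, 0.006, -1.0]]
wrist_force: [1.1, 0.0, 0.6]
width: 0.499
gripper_force: 0.0
cover [([534.7, -107.9, 17.7], 0.56), ([532.1, -102.9, 11.2], 0.63), ([537.1, -103.5, 15.3], 0.93)]
cover_latch_edge [([469.3, -106.0, 16.5], 0.86), ([469.1, -107.0, 17.9], 0.55), ([468.6, -105.3, 15.5], 0.62)]
breaker_box scene [567.  103.3   0.8] 0.7
button_face scene [569.6  82.7  48.8] 0.93
button_face side [571.9  80.9  44.3] 0.64
pivot_line scene [ 468.1 -105.    16. ] 0.57
pivot_line side [625.6  81.8  44.2] 0.68
[571.19644847  81.9773466   43.5       ]
travel mm [186.5  75.1  22.3] rot [-2.0e-04 -1.0e-04  2.9e-01]
```

View pics/s5.png

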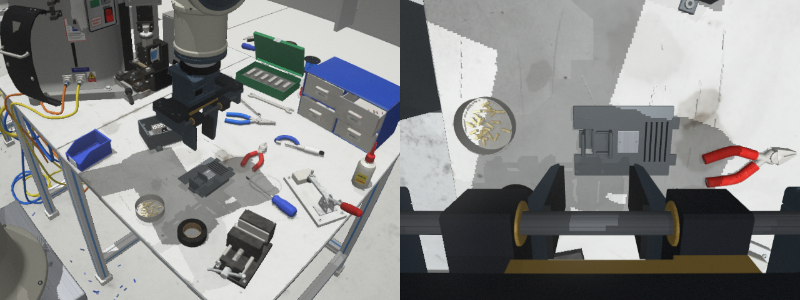

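The cover lies flat at about (535,-105) with the bystanders untouched. Next I'll go above the button, with the fingers shut.

```bash
python3 -m pendant '{"travel":[[0.0133,0.0055,0],[0.0266,0.0107,0],[0.0266,0.0107,0],[0.0266,0.0107,0],[0.0266,0.0107,0],[0.0266,0.0107,0],[0.0266,0.0107,0],[0.0136,0.0053,0],[0,0,0.01],[0,0,0.012]],"rotation":[[0,0,0.04],[0,0,0.05],[0,0,0.05],[0,0,0.05],[0,0,0.05],[0,0,0.05],[0,0,0],[0,0,0],[0,0,0],[0,0,0]]}' 1.0
python3 - <<'E'
from h import *
show(); p=np.array([570.9,101.9,-.291]); t=box2w(p,(6,-19,43.5))
delta(np.array([t[0],t[1],65]),toolR(p[2]))
w=robot.capture("wrist"); s=robot.state()
print([(np.round(r["at"],1).tolist(),r["conf"]) for n in("button_face","reset_button") for r in robot.tip_of("wrist",n)[:1]])
u=overlay(w,p,[(6,-19,43.5)],"pics/w6.png",(180,150,440,345),3);print(u)
E
```

```text
time_s: 16.68
tcp_pos: [600.5, 67.2, 115.3]
eef_rot: [[0.285, 0.958, 0.002], [0.958, -0.285, -0.0], [0.0, 0.001, -1.0]]
wrist_force: [0.2, -0.2, -0.3]
width: 0.001
gripper_force: 0.0
16.68 [600.5  67.2 115.3] F [ 0.2 -0.2 -0.3] w 0.13 g 0.0
travel mm [  5.8 -32.4  50.2] rot [ 0.0015 -0.0004  0.0015]Traceback (most recent call last):
  File "<stdin>", line 5, in <module>
ValueError: it knows: breaker_box, button_face, cover, cover_latch_edge, cover_pinch, flush_cutters, pivot_line, small_screwdriver, tab, tape_roll, terminal_tin
```

```bash
python3 -m pendant '{"travel":[[0.003,-0.0162,0],[0.0028,-0.0162,0],[0,0,0.02],[0,0,0.015],[0,0,0.005],[0,0,0]],"rotation":[[0,0,0],[0,0,0],[0,0,0],[0,0,0],[0,0,0],[0,0,0]]}'
python3 - <<'E'
from h import *
p=np.array([570.9,101.9,-.291]); t=box2w(p,(6,-19,43.5)); print(t)
delta(np.array([t[0],t[1],50]),toolR(p[2]))
w=robot.capture("wrist")
print([(np.round(r["at"],1).tolist(),r["conf"]) for n in("button_face",) for r in robot.tip_of("wrist",n)[:1]])
print(overlay(w,p,[(6,-19,43.5)],"pics/w6.png",(180,150,440,345),3))
E
```

```text
time_s: 17.28
tcp_pos: [569.6, 80.9, 74.6]
eef_rot: [[0.287, 0.958, -0.002], [0.958, -0.287, -0.0], [-0.001, -0.002, -1.0]]
wrist_force: [-0.6, -0.0, 0.0]
width: 0.006
gripper_force: 0.0
[571.19644847  81.9773466   43.5       ]
travel mm [ 1.5  1.3 24.6] rot [-0.002   0.0007 -0.0006]
[]
[[317.86826658 270.70436349]]
```

View pics/w6.png

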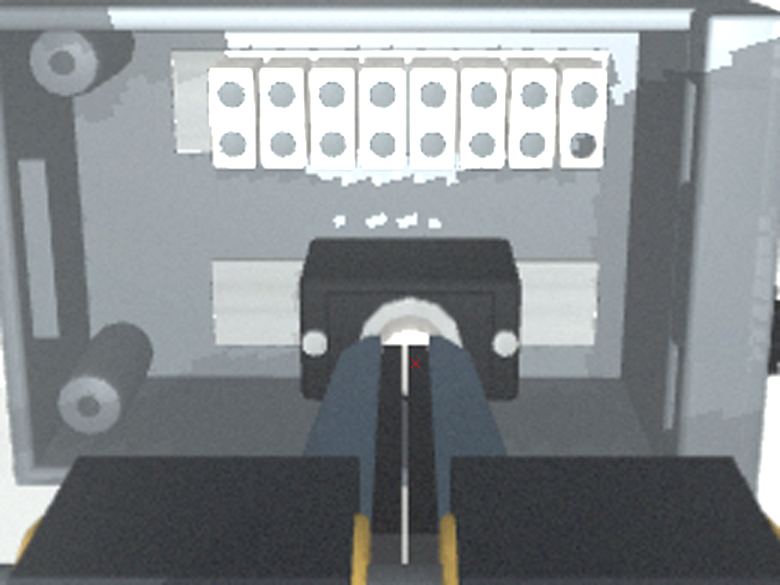

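The button is centred at crop (411,330) directly ahead of the closed fingertips (405), so it needs a correction of about 1 mm before pressing.

```bash
python3 -m pendant '{"travel":[[0.001,0.001,0.01],[0,0,0.01],[0,0,0.006],[0,0,0.003],[0,0,0]],"rotation":[[0,0,0],[0,0,0],[0,0,0],[0,0,0],[0,0,0]]}'|grep -v eef
python3 -m pendant '{"travel":[[0,0,0.002],[0,0,0.001],[0,0,0.001],[0,0,0]],"rotation":[[0,0,0],[0,0,0],[0,0,0],[0,0,0]]}'|grep -v eef
python3 -m pendant '{"travel":[[0,0,0.001],[0,0,0.001],[0,0,0.0005],[0,0,0]],"rotation":[[0,0,0],[0,0,0],[0,0,0],[0,0,0]]}'|grep -v eef
```

```text
time_s: 17.8
tcp_pos: [571.1, 82.1, 45.4]
wrist_force: [-0.2, 0.0, 0.4]
width: 0.007
gripper_force: 0.0
time_s: 18.13
tcp_pos: [571.8, 82.1, 42.5]
wrist_force: [-0.6, -0.1, 0.3]
width: 0.004
gripper_force: 0.0
time_s: 18.47
tcp_pos: [571.8, 82.1, 39.9]
wrist_force: [-0.2, 0.3, 2.4]
width: 0.006
gripper_force: 1.0
```

Contact is building; I'll continue to the stop.

```bash
python3 -m pendant '{"travel":[[0,0,0.001],[0,0,0.0007],[0,0,0]],"rotation":[[0,0,0],[0,0,0],[0,0,0]]}'|grep -v eef
python3 -m pendant '{"travel":[[0,0,0.0005],[0,0,0],[0,0,0]],"rotation":[[0,0,0],[0,0,0],[0,0,0]]}'|grep -v eef
python3 -m pendant '{"travel":[[0,0,0.0004],[0,0,0],[0,0,0]],"rotation":[[0,0,0],[0,0,0],[0,0,0]]}'|grep -v eef
```

```text
time_s: 18.72
tcp_pos: [571.8, 82.1, 38.1]
wrist_force: [1.1, 0.5, 1.5]
width: 0.007
gripper_force: 0.6
time_s: 18.97
tcp_pos: [571.8, 82.1, 37.7]
wrist_force: [0.8, 0.5, 5.5]
width: 0.004
gripper_force: 2.4
time_s: 19.22
tcp_pos: [571.8, 82.1, 37.6]
wrist_force: [-1.5, 0.1, 11.7]
width: 0.006
gripper_force: 5.5
```

The button has hit its stop: the force rises to 11.7 N at z = 37.6. I'll retreat and look.

```bash
python3 -m pendant '{"travel":[[0,0,-0.004],[0,0,-0.01],[0,0,-0.02],[0,0,-0.03],[0,0,-0.03],[0,0,-0.02],[-0.02,0,0],[-0.02,0,0],[-0.01,0,0],[0,0,0]],"rotation":[[0,0,0],[0,0,0],[0,0,0],[0,0,0],[0,0,0],[0,0,0],[0,0,0],[0,0,0],[0,0,0],[0,0,0]]}'
python3 - <<'E'
from h import *
w=robot.capture("wrist");d=robot.capture("scene")
cv2.imwrite("pics/w7.png",np.hstack([cv2.resize(w["frame"][60:340,180:460,::-1],(400,400)),cv2.resize(d["frame"][150:390,200:440,::-1],(400,400))]))
print([(n,np.round(r["at"],1).tolist()) for n in("cover","terminal_tin","flush_cutters","tape_roll","small_screwdriver") for r in robot.tip_of("scene",n)[:1]])
E
```

```text
time_s: 20.05
tcp_pos: [556.7, 32.7, 151.6]
eef_rot: [[0.289, 0.957, -0.0], [0.957, -0.289, -0.0], [-0.0, -0.0, -1.0]]
wrist_force: [0.1, -0.7, 0.6]
width: 0.005
gripper_force: 0.0
[('cover', [535.2, -103.7, 15.9]), ('terminal_tin', [362.5, -82.9, 1.4]), ('flush_cutters', [682.4, -133.4, 1.3]), ('tape_roll', [393.8, -196.9, -2.1]), ('small_screwdriver', [493.9, -105.0, 27.6])]
```

View pics/w7.png

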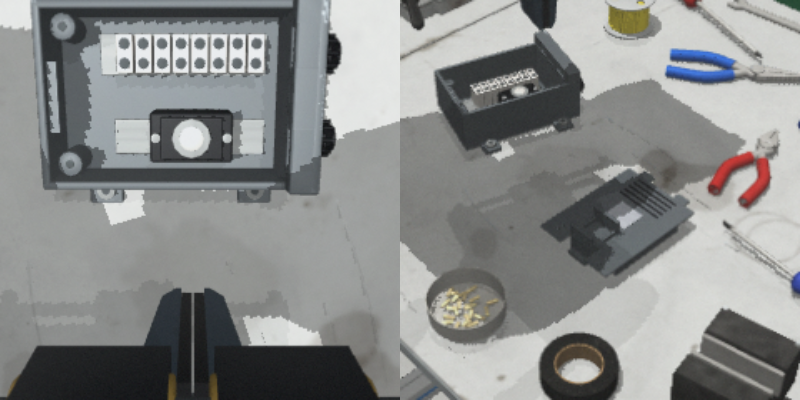

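The button at crop (190,138) sits low in its bezel, the cover lies flat at (620,225), and nothing else has moved.

```bash
python3 -c "
from rig import robot
print(robot.job_done())"
```

```text
the job is handed in; nothing more can be done
None
```

The cover came off with the tab unbroken (about 11 N on it, limit 16 N) and lies flat, right way up, on the bare bench; the breaker button is pushed in to its stop, nothing else appears to have moved, and the job is handed in at about 20 s (verdict not shown).

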